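# Nest the steel dishes on the laboratory bench

### The arm

A 6-joint arm with a two-finger parallel gripper is mounted at the origin on the work surface. World frame = base frame: x ahead of the robot, y to its left, z up, the work surface at z = 0. Lengths are in mm, angles in rad, forces in N, time in s.
With the tool pointing down it reaches from about 350 to 775 mm from the base axis. Payload 7.3 kg.
Tool frame: the origin (TCP) lies on the mounting face of the last link; the fingertips stand 178 mm ahead of it and the grasp point (between the pads) lies 159 mm ahead of it; z points along the fingers, y is the line along which they close (so a half turn about z gives the same grasp; the last joint's range is limited). The gripper opens to 92 mm and grips with 3 to 60 N. Pads are 19 mm wide; open, the fingers measure 130 mm over their backs; the gripper's body (75 mm by 190 mm) begins 47 mm behind the grasp point.
Start: joints at [-1.48, 0.342, 1.524, -0, 1.275, -0.146], TCP at [123.181, -510.347, 404.741] pointing down, gripper open.
Joint ranges: [-2.53, 2.53], [-0.77, 2.02], [0.04, 2.7], [-1, 4.14], [0.28, 2.66], [-3.11, 3.11]. Speed limits (rad/s): [2.57, 2.57, 3.14, 3.14, 3.14, 3.14].

### API

Orientations are given as [roll, pitch, yaw] about the fixed x, y, z axes, in that order (R = Rz(yaw) Ry(pitch) Rx(roll)).
In Python, from plant import bot gives the robot as it stands.
- The arm moves only by the tool shift_gripper, called after "Request:" by a JSON object that holds its "method" and its "body". Schema: {"type":"object","properties":{"steps":{"type":"array","items":{"type":"array","prefixItems":[{"type":"number"},{"type":"array","items":{"type":"number"},"minItems":3,"maxItems":3},{"type":"number"}],"minItems":3,"maxItems":3},"minItems":1,"maxItems":5},"only":{"type":"string"},"quiet":{"type":"boolean"},"lines":{"type":"string"}},"required":["steps"],"additionalProperties":false}. steps is a list of rows, 1 to 5 of them, each written [opening, [dx, dy, dz], turn]: the finger opening in mm, then dx, dy, dz in mm, then a turn about the tool's z in rad; each row is the pose to reach, as a shift and turn from the pose commanded when the call began, along the tool's axes at that moment; what a row does not reach only later rows make up. A row lasts 1/8 s, in which the tool goes at most 62.5 mm and 0.188 rad, less where a joint would pass 70% of its speed; a pose out of reach is approached as far as the arm can. The fingers move at their own pace and stop on an object; the grip force is fixed at half the most. Time passes only in rows, so rows that do not move let the fingers close. The tool returns the time, the measured TCP pose, the force, the opening and the grip force at its end. only (a regular expression) keeps the lines of the reply that match it, lines (a string "A,B") keeps lines A to B, and quiet returns only ok. Input that does not fit is refused with a message, and nothing moves.
- bot.get_obs(): the state, without advancing time (a new reading comes with each control period).
- bot.capture(name): name is "side" or "top" or "wrist"; returns a dict with "color" (480x640x3 uint8, red, green, blue), "K" (3x3 intrinsics, pixels), "R" (3x3) and "t" (3): a world point X has camera coordinates R X + t. Camera axes: x right, y down, z forward; pixel columns grow to the right and rows downward; lengths in mm; the calibration is good to about 2 mm. A picture is of the moment at which its call begins. There is no depth.
- bot.close_job(): hands the job in; it is judged then, once.
The state is a dict: "time": time; "joint_positions": joint angles; "dq": joint speeds; "tau": joint torques, N m; "tool_pos": TCP position; "tcp_rot": TCP orientation; "contact_force": force on the tool from outside, world axes, zero at the start; "moment": the same for the moment, N m; "grip_width": finger opening in mm; "finger_force": force on a finger pad.
Only numpy, scipy, OpenCV 4.12 (cv2) and the standard library are available. Lean on these libraries where they do the work, as an engineer would, in place of code of your own. Each camera call takes 0.05 s, during which the arm holds its last target. There are 200 camera calls.

### The job

Nest the washed steel dishes: set the small kidney dish inside the large kidney dish and the small rectangular tray inside the large rectangular tray, each turned so that its outline follows the dish below (hollow side to hollow side for the kidney) and it sits flat on the bottom. Leave the two large dishes standing where they are.

Things in the scene. Friction and masses are not known exactly. Their poses are not given: they have to be found in the camera images.
- small_kidney: Small deep bean-shaped open dish, plain steel: a 60 mm wide band bent along a 75 mm radius, round ends; 166 mm long, 82 over the bend, 48 high, upright walls and floor 3 thick; 100-200 g. Origin: underside, mid-band at the waist, walls at y = +30 and -30 mm, to be pinched there across y (61 mm wide, flat for 23 mm). x along its length, -y to the hollow side, z up.
- large_kidney: Large shallow bean-shaped open dish, plain steel: a 98 mm wide band bent along a 75 mm radius; 204 mm long, 120 over the bend, 32 high, walls and floor 3 thick; loose, 350 g. Origin (underside, mid-band at the waist) and axes (-y to the hollow side) as on the small one: with both alike, 16 mm is free all round; reversed it does not go in. Inner floor 3 mm above origin.
- small_tray: Small deep rectangular open tray, plain steel, rounded corners, 150 mm (x) by 60 (y), 48 high, upright walls and floor 3 thick; 100-200 g. Origin: centre of the underside; x along its length, z up; either way round is the same. Can be pinched across y at its middle.
- large_tray: Large shallow rectangular open tray, plain steel, rounded corners, 188 mm (x) by 98 (y), 32 high, walls and floor 3 thick, leaving 16 mm free all round the small tray; loose, 350 g. Origin: centre of the underside; x along its length, z up. Inner floor 3 mm above origin.

How it is judged:
By the outcome, as a careful person would: the job done as asked, in the order asked, and still so for the second after the job is handed in, with the robot touching nothing.
It also fails if it takes over 61 s, if anything falls off the work surface, if the arm or the gripper's body presses on something with over 40 N, if the wrist force passes 120 N, or if a joint passes its speed limit or range.

## Working session

There is one attempt and no reset: what is moved stays moved. The work goes in short steps, Python scripts to look and compute and a tool call to move; the robot and the scene stay as the last step left them, time stands still between calls to the robot, and variables do not carry over. Pictures are saved under pics/ and viewed, at most 10 in all, crops included, and the job is handed in when it is done.

```bash
ls; mkdir -p pics
```

Run:
```python
from plant import bot
import cv2,numpy as np
for n in("top","side"):
    c=bot.capture(n); cv2.imwrite(f"pics/{n}0.png",c["color"][:,:,::-1]); print(n,c["K"],c["R"],c["t"])
o=bot.get_obs();print(o)
```

```text
pics
plant.py
top [[582.51303804   0.         324.78377819]
 [  0.         582.51303804 236.67913535]
 [  0.           0.           1.        ]] [[ 0.00488975 -0.99989508  0.0136352 ]
 [-0.99346745 -0.00641201 -0.11393558]
 [ 0.11401105 -0.01298901 -0.99339457]] [  -1.48988764  548.64525761 1367.15860693]
side [[567.63531509   0.         313.41098886]
 [  0.         567.63531509 249.62491704]
 [  0.           0.           1.        ]] [[-0.93297274 -0.35969935  0.01335082]
 [-0.27419294  0.68618165 -0.67377517]
 [ 0.2331954  -0.63227456 -0.7388158 ]] [ 485.67437486  183.60021516 1116.52175104]
{'time': 0.1, 'joint_positions': array([-1.48000390e+00,  3.42674159e-01,  1.52492434e+00, -6.56648771e-07,
        1.27539882e+00, -1.45992500e-01]), 'dq': array([ 0.0016966 , -0.0013483 , -0.00300139,  0.00021927, -0.00173285,
       -0.00037169]), 'tau': array([ 1.54333255e-03, -4.32003736e+01, -2.44694638e+01,  7.19102542e-02,
        5.26094693e-02, -5.85068301e-05]), 'tool_pos': array([ 123.16836095, -510.22713712,  404.10233447]), 'tcp_rot': array([-3.14020285e+00, -2.03720221e-04,  2.36784979e-01]), 'contact_force': array([-0.27570867,  0.15231788, -0.67916238]), 'moment': array([-0.007265  , -0.01754808,  0.05333397]), 'finger_force': 0.0, 'grip_width': 91.87135609629564}
```

View pics/top0.png

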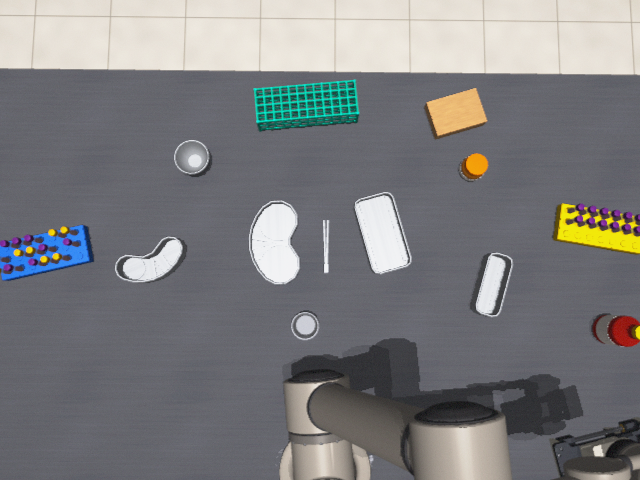

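The top view shows the small kidney at about (150,260), large kidney at (275,243), large tray at (383,233) and small tray at (494,285). I'll enlarge the four.

Run:
```python
import cv2,numpy as np
im=cv2.imread("pics/top0.png")
cr=[(100,215),(225,195),(335,185),(445,235)]
t=[cv2.resize(im[y:y+100,x:x+100],(400,300) if 0 else (300,300),interpolation=cv2.INTER_CUBIC) for x,y in cr]
cv2.imwrite("pics/crops.png",np.vstack([np.hstack(t[:2]),np.hstack(t[2:])]))
```

```text
(no output)
```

View pics/crops.png

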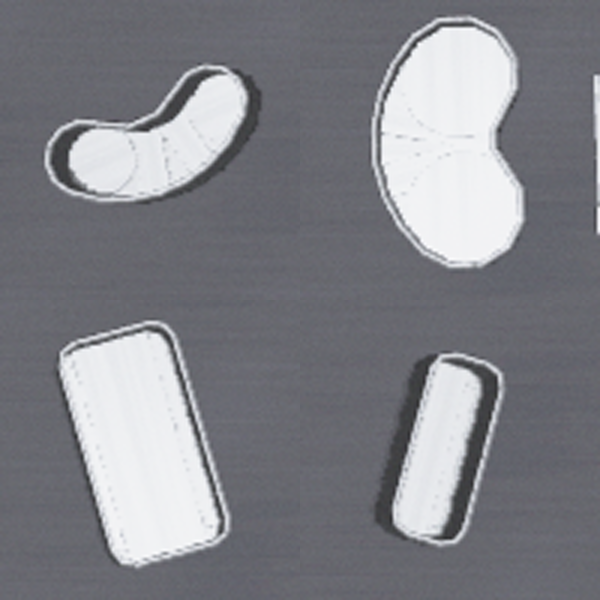

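The crops show clean outlines: the small kidney's hollow faces up and left, the large kidney's hollow faces right, and the trays lie tilted. I'll fit silhouettes with the calibration.

Create fit.py:
```python
import cv2,numpy as np
from scipy.optimize import minimize
def kidney(w):
    a=np.arcsin(53/75); c=np.array([0,-75]); r=w/2; P=[]
    for t in np.linspace(-a,a,25): P.append(c+(75+r)*np.array([np.sin(t),np.cos(t)]))
    e=c+75*np.array([np.sin(a),np.cos(a)])
    for s in np.linspace(a,a+np.pi,17): P.append(e+r*np.array([np.sin(s),np.cos(s)]))
    for t in np.linspace(a,-a,25): P.append(c+(75-r)*np.array([np.sin(t),np.cos(t)]))
    e=c+75*np.array([-np.sin(a),np.cos(a)])
    for s in np.linspace(np.pi-a,2*np.pi-a,17): P.append(e+r*np.array([np.sin(s),np.cos(s)]))
    return np.array(P)
def rect(l,w,r=14):
    return np.array([[sx*(l/2-r)+r*np.cos(b+q),sy*(w/2-r)+r*np.sin(b+q)] for sx,sy,b in((1,1,0),(-1,1,np.pi/2),(-1,-1,np.pi),(1,-1,1.5*np.pi)) for q in np.linspace(0,np.pi/2,6)])
SH=dict(sk=(kidney(60),48),lk=(kidney(98),32),st=(rect(150,60),48),lt=(rect(188,98),32))
def proj(c,X):
    q=X@c["R"].T+c["t"]; return q[:,:2]/q[:,2:]*[c["K"][0,0],c["K"][1,1]]+c["K"][:2,2]
def ground(c,u,v,z):
    d=c["R"].T@np.linalg.solve(c["K"],[u,v,1]); o=-c["R"].T@c["t"]; return o+d*(z-o[2])/d[2]
def world(p,out,z):
    x,y,a=p; return np.c_[x+out[:,0]*np.cos(a)-out[:,1]*np.sin(a),y+out[:,0]*np.sin(a)+out[:,1]*np.cos(a),np.full(len(out),z)]
def fit(c,name,box,guess,thr=135,z0=0,zs=None):
    out,h=SH[name]; x,y,w,hh=box; S=6
    g=cv2.cvtColor(c["color"],cv2.COLOR_RGB2GRAY)[y:y+hh,x:x+w]
    g=cv2.resize(g,None,fx=S,fy=S,interpolation=cv2.INTER_CUBIC)
    cs,_=cv2.findContours((g>thr).astype(np.uint8),cv2.RETR_EXTERNAL,cv2.CHAIN_APPROX_NONE)
    m=np.zeros_like(g); cv2.drawContours(m,[max(cs,key=cv2.contourArea)],-1,1,-1)
    def ren(p):
        k=np.zeros_like(g)
        for z in (zs or np.linspace(0,h,6)): cv2.fillPoly(k,[np.int32(np.round(((proj(c,world(p,out,z0+z))-[x,y]+.5)*S-.5)*16))],1,shift=4)
        return k
    f=lambda p:np.count_nonzero(ren(p)!=m)/m.sum()
    best=min((minimize(f,np.r_[guess[:2],a],method="Nelder-Mead",options=dict(initial_simplex=np.r_[guess[:2],a]+np.array([[0,0,0],[12,0,0],[0,12,0],[0,0,.25]]),xatol=.05,fatol=1e-5)) for a in guess[2]),key=lambda r:r.fun)
    return best.x,best.fun
```

Run:
```python
from plant import bot
from fit import *
c=bot.capture("top")
for n,box,u,angs in (("sk",(100,215,100,90),(150,255),(.2,.5,.8,-2.8)),("lk",(235,190,75,105),(270,243),(-1.9,-1.57,-1.2,1.57)),("st",(460,240,70,90),(494,285),(-.5,-.2,0.2)),("lt",(340,182,80,100),(383,233),(-.2,.2,.5))):
    X=ground(c,*u,30)
    if n=="sk": angs=(2.5,2.9,3.3,-1.9,-1.6)
    if n=="lk": angs=(0,.1,-.1,3.1)
    for zs in (None,[SH[n][1]]):
        p,f=fit(c,n,box,(X[0],X[1],angs),zs=zs); print(n,p.round(3),round(f,4))
```

```text
sk [475.929 411.214   2.015] 0.1276
sk [474.221 408.07    1.996] 0.0212
lk [5.35642e+02 1.36163e+02 5.80000e-02] 0.0198
lk [5.34946e+02 1.35759e+02 5.90000e-02] 0.0136
st [ 4.37296e+02 -4.02507e+02 -2.80000e-01] 0.2
st [ 4.36862e+02 -3.98149e+02 -2.88000e-01] 0.0292
lt [ 5.61435e+02 -1.38350e+02  2.74000e-01] 0.0271
lt [ 5.60362e+02 -1.37075e+02  2.75000e-01] 0.0218
```

Create go.py:
```python
import sys,numpy as np
from plant import bot
o=bot.get_obs(); p=o["tool_pos"]; w=o["tcp_rot"][2]
X,Y,Z,a=map(float,sys.argv[1:5]); X-=p[0];Y-=p[1];Z-=p[2]
print("pos",p.round(1),"yaw",round(w,3),"F",o["contact_force"].round(1),"t",round(o["time"],2))
print("rel dx %.1f dy %.1f dz %.1f turn %.3f"%(np.cos(w)*X+np.sin(w)*Y,np.sin(w)*X-np.cos(w)*Y,-Z,-(a-w)))
```

```text
(no output)
```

Request:
{"method": "shift_gripper", "body": {"steps": [[92,[300,-90,0],0],[92,[300,-90,0],0],[92,[300,-90,0],0],[92,[300,-90,0],0],[92,[300,-90,0],0]]}}

```text
time: 0.78
tool_pos: [394.6, -351.5, 404.7]
tcp_rot: [3.141, 0.0, 0.237]
contact_force: [1.0, -1.0, 0.6]
grip_width: 92.0
finger_force: 0.0
```

Request:
{"method": "shift_gripper", "body": {"steps": [[92,[104,-290,0],0],[92,[104,-290,0],0],[92,[104,-290,0],0],[92,[104,-290,0],0],[92,[104,-290,0],0]]}}

```text
time: 1.4
tool_pos: [425.9, -44.5, 404.7]
tcp_rot: [3.142, -0.0, 0.237]
contact_force: [1.1, 0.1, 0.4]
grip_width: 91.9
finger_force: 0.0
```

```bash
python3 go.py 474.2 408.1 300 1.996
```

```text
pos [425.9 -44.5 404.7] yaw 0.237 F [1.1 0.1 0.4] t 1.4
rel dx 153.1 dy -428.6 dz 104.7 turn -1.759
```

Request:
{"method": "shift_gripper", "body": {"steps": [[92,[103,-290,0],-0.9],[92,[103,-290,0],-0.9],[92,[103,-290,0],-0.9],[92,[103,-290,0],-0.9],[92,[103,-290,0],-0.9]]}}

```text
time: 2.02
tool_pos: [458.0, 261.8, 404.5]
tcp_rot: [3.142, 0.0, 1.143]
contact_force: [0.9, 0.8, 0.2]
grip_width: 92.3
finger_force: 0.0
```

```bash
python3 go.py 474.2 408.1 300 1.996
```

```text
pos [458.  261.8 404.5] yaw 1.143 F [0.9 0.8 0.2] t 2.02
rel dx 139.8 dy -46.0 dz 104.5 turn -0.853
```

Request:
{"method": "shift_gripper", "body": {"steps": [[92,[140,-46,100],-0.853],[92,[140,-46,100],-0.853],[92,[140,-46,100],-0.853],[92,[140,-46,100],-0.853],[92,[140,-46,100],-0.853]]}}

```text
time: 2.65
tool_pos: [475.0, 406.6, 303.1]
tcp_rot: [-3.139, 0.001, 1.995]
contact_force: [-0.0, 0.7, 0.3]
grip_width: 91.7
finger_force: 0.0
```

Request:
{"method": "shift_gripper", "body": {"steps": [[92,[0,0,0],0]]}}

```text
time: 2.78
tool_pos: [475.3, 406.0, 304.1]
tcp_rot: [-3.141, 0.0, 1.989]
contact_force: [0.3, -0.2, -0.4]
grip_width: 91.7
finger_force: 0.0
```

```bash
python3 go.py 474.2 408.1 211 1.996
```

Run:
```python
from plant import bot
import cv2
from fit import *
c=bot.capture("wrist"); im=c["color"][:,:,::-1].copy()
cv2.polylines(im,[np.int32(proj(c,world((474.2,408.1,1.996),SH["sk"][0],48)))],True,(0,0,255))
cv2.imwrite("pics/w1.png",im)
```

```text
pos [475.3 406.  304.1] yaw 1.989 F [ 0.3 -0.2 -0.4] t 2.77
rel dx 2.4 dy -0.1 dz 93.1 turn -0.007
```

View pics/w1.png

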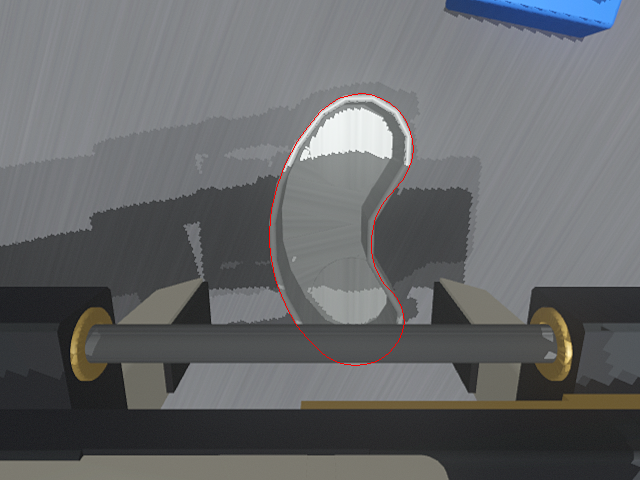

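The overlay matches the rim seen at columns 272–412, rows 93–330, so the pose is good. Next I descend and pinch high, with the fingertips about 33 mm above the table.

Request:
{"method": "shift_gripper", "body": {"steps": [[92,[2.4,0,50],0],[92,[2.4,0,80],0],[92,[2.4,0,93],0],[92,[2.4,0,93],0],[75,[2.4,0,93],0]]}}

```text
time: 3.45
tool_pos: [474.9, 408.3, 213.2]
tcp_rot: [3.139, -0.0, 1.989]
contact_force: [0.4, 0.5, 0.7]
grip_width: 85.7
finger_force: 0.0
```

Request:
{"method": "shift_gripper", "body": {"steps": [[50,[0,0,0],0],[50,[0,0,0],0],[50,[0,0,0],0],[50,[0,0,0],0],[50,[0,0,0],0]]}}

```text
time: 4.08
tool_pos: [474.5, 408.2, 212.2]
tcp_rot: [3.141, -0.0, 1.99]
contact_force: [-1.2, -0.0, 5.4]
grip_width: 61.0
finger_force: 30.0
```

```bash
python3 go.py 474.2 408.1 320 1.996
```

```text
pos [474.5 408.2 212.2] yaw 1.99 F [-1.2 -0.   5.4] t 4.08
rel dx 0.1 dy -0.3 dz -107.8 turn -0.006
```

Request:
{"method": "shift_gripper", "body": {"steps": [[50,[0,0,-15],0],[50,[0,0,-50],0],[50,[0,0,-90],0],[50,[0,0,-110],0],[50,[0,0,-110],0]]}}

```text
time: 4.7
tool_pos: [474.6, 408.2, 323.7]
tcp_rot: [3.138, -0.001, 1.99]
contact_force: [-0.4, -0.3, -1.7]
grip_width: 60.4
finger_force: 30.0
```

```bash
python3 go.py 534.9 135.8 322 0.055
```

```text
pos [474.6 408.2 323.7] yaw 1.99 F [-0.4 -0.3 -1.7] t 4.7
rel dx -273.4 dy -55.7 dz 1.7 turn 1.935
```

Request:
{"method": "shift_gripper", "body": {"steps": [[50,[-20,-4,0],0.12],[50,[-50,-10,0],0.3],[50,[-85,-17,0],0.48],[50,[-115,-23,0],0.65],[50,[-140,-28,0],0.8]]}}

```text
time: 5.32
tool_pos: [505.6, 267.5, 320.2]
tcp_rot: [-3.14, 0.002, 1.184]
contact_force: [0.2, 0.4, -2.1]
grip_width: 61.0
finger_force: 30.0
```

```bash
python3 go.py 534.9 135.8 322 0.055
```

```text
pos [505.6 267.5 320.2] yaw 1.184 F [ 0.2  0.4 -2.1] t 5.33
rel dx -110.9 dy 76.8 dz -1.8 turn 1.129
```

Request:
{"method": "shift_gripper", "body": {"steps": [[50,[-30,21,0],0.17],[50,[-60,41,0],0.34],[50,[-85,59,0],0.51],[50,[-105,72,0],0.68],[50,[-111,77,0],0.85]]}}

```text
time: 5.95
tool_pos: [535.9, 135.6, 320.2]
tcp_rot: [-3.141, 0.003, 0.332]
contact_force: [0.4, -0.8, -1.4]
grip_width: 60.3
finger_force: 30.0
```

```bash
python3 go.py 534.9 135.8 322 0.055
```

```text
pos [535.9 135.6 320.2] yaw 0.332 F [ 0.4 -0.8 -1.4] t 5.95
rel dx -0.9 dy -0.5 dz -1.8 turn 0.277
```

Then finish the turn, lower to about 35 mm above target, and look.

Request:
{"method": "shift_gripper", "body": {"steps": [[50,[-1,-0.5,0],0.15],[50,[-1,-0.5,20],0.277],[50,[-1,-0.5,40],0.277],[50,[-1,-0.5,50],0.277],[50,[-1,-0.5,50],0.277]]}}

```text
time: 6.58
tool_pos: [534.6, 137.2, 270.5]
tcp_rot: [3.141, 0.003, 0.063]
contact_force: [0.2, 0.5, -1.9]
grip_width: 60.7
finger_force: 30.0
```

```bash
python3 go.py 534.9 135.8 215 0.055
```

Run:
```python
from plant import bot
from fit import *
o=bot.get_obs()
z0=o["tool_pos"][2]-212
for n in("top","side"):
    c=bot.capture(n); im=c["color"][:,:,::-1].copy()
    if n=="top":
        im=im[140:340,180:380].copy(); off=(180,140)
    else:
        u=proj(c,np.array([[535,136,50.]]))[0].astype(int); off=(max(u[0]-100,0),max(u[1]-100,0)); im=im[off[1]:off[1]+200,off[0]:off[0]+200].copy()
    im=cv2.resize(im,None,fx=2,fy=3 if 0 else 2,interpolation=cv2.INTER_CUBIC)
    for p,s,z,col in (((534.9,135.8,.059),"lk",32,(0,255,0)),((o["tool_pos"][0],o["tool_pos"][1],o["tcp_rot"][2]),"sk",z0+48,(0,0,255))):
        cv2.polylines(im,[np.int32((proj(c,world(p,SH[s][0],z))-off)*2)],True,col)
    globals()[n]=im
cv2.imwrite("pics/p1.png",np.hstack([top,side]))
```

```text
pos [534.6 137.2 270.5] yaw 0.063 F [ 0.2  0.5 -1.9] t 6.58
rel dx 0.2 dy 1.4 dz 55.5 turn 0.008
```

View pics/p1.png

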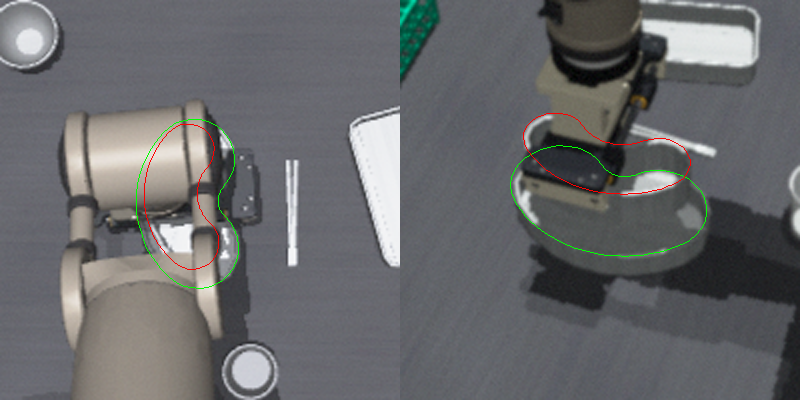

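Both overlays agree: the held dish (red) is level, hollow to hollow over the large dish (green). I lower it now, slowly near the end.

Request:
{"method": "shift_gripper", "body": {"steps": [[50,[0,1.4,20],0],[50,[0,1.4,40],0],[50,[0,1.4,48],0],[50,[0,1.4,52],0],[50,[0,1.4,53],0]]}}

```text
time: 7.3
tool_pos: [535.2, 135.9, 219.2]
tcp_rot: [3.142, -0.001, 0.063]
contact_force: [-0.0, 0.5, -1.8]
grip_width: 60.3
finger_force: 30.0
```

Request:
{"method": "shift_gripper", "body": {"steps": [[50,[0,0,0.5],0],[50,[0,0,1],0],[50,[0,0,1.5],0]]}}

```text
time: 7.68
tool_pos: [535.0, 135.9, 217.4]
tcp_rot: [3.142, -0.0, 0.063]
contact_force: [0.3, -0.2, -2.1]
grip_width: 60.6
finger_force: 30.0
```

```bash
python3 go.py 534.9 135.8 215 0.055
```

```text
pos [535.  135.9 217.4] yaw 0.063 F [ 0.3 -0.2 -2.1] t 7.67
rel dx -0.1 dy 0.1 dz 2.4 turn 0.008
```

Request:
{"method": "shift_gripper", "body": {"steps": [[50,[0,0,0.5],0],[50,[0,0,1],0],[50,[0,0,1.5],0],[50,[0,0,2],0],[50,[0,0,2],0]]}}

```text
time: 8.3
tool_pos: [535.0, 135.9, 215.2]
tcp_rot: [3.141, -0.0, 0.063]
contact_force: [0.2, -0.4, -0.3]
grip_width: 60.3
finger_force: 30.0
```

```bash
python3 go.py 534.9 135.8 215 0.055
```

```text
pos [535.  135.9 215.2] yaw 0.063 F [ 0.2 -0.4 -0.3] t 8.3
rel dx -0.1 dy 0.1 dz 0.2 turn 0.008
```

Contact is starting at 215.2, as predicted. I release with a modest opening, then go up.

Request:
{"method": "shift_gripper", "body": {"steps": [[50,[0,0,0.4],0],[50,[0,0,0.4],0],[68,[0,0,0.4],0],[75,[0,0,0.4],0],[80,[0,0,0.4],0]]}}

```text
time: 8.93
tool_pos: [535.0, 135.8, 214.6]
tcp_rot: [3.142, -0.0, 0.063]
contact_force: [-0.1, 0.9, -0.8]
grip_width: 79.0
finger_force: 0.0
```

Request:
{"method": "shift_gripper", "body": {"steps": [[80,[0,0,0],0],[80,[0,0,-8],0],[80,[0,0,-30],0],[92,[0,0,-80],0],[92,[0,0,-130],0]]}}

```text
time: 9.55
tool_pos: [534.8, 135.9, 346.5]
tcp_rot: [3.142, 0.0, 0.063]
contact_force: [0.5, 0.8, 0.7]
grip_width: 90.9
finger_force: 0.0
```

```bash
python3 go.py 436.9 -398.1 350 -0.288
```

```text
pos [534.8 135.9 346.5] yaw 0.063 F [0.5 0.8 0.7] t 9.55
rel dx -131.2 dy 526.8 dz -3.5 turn 0.351
```

Request:
{"method": "shift_gripper", "body": {"steps": [[92,[-72,290,0],0.2],[92,[-72,290,0],0.2],[92,[-72,290,0],0.2],[92,[-72,290,0],0.2],[92,[-72,290,0],0.2]]}}

```text
time: 10.18
tool_pos: [480.5, -160.3, 345.6]
tcp_rot: [3.141, -0.001, -0.138]
contact_force: [0.1, 0.3, -0.0]
grip_width: 91.8
finger_force: 0.0
```

```bash
python3 go.py 436.9 -398.1 300 -0.288
```

```text
pos [ 480.5 -160.3  345.6] yaw -0.138 F [ 0.1  0.3 -0. ] t 10.18
rel dx -10.4 dy 241.5 dz 45.6 turn 0.150
```

Request:
{"method": "shift_gripper", "body": {"steps": [[92,[-10.4,241.5,45],0.15],[92,[-10.4,241.5,45],0.15],[92,[-10.4,241.5,45],0.15],[92,[-10.4,241.5,45],0.15],[92,[-10.4,241.5,45],0.15]]}}

```text
time: 10.8
tool_pos: [436.5, -399.3, 299.1]
tcp_rot: [3.141, 0.0, -0.292]
contact_force: [0.3, 0.1, 0.1]
grip_width: 91.6
finger_force: 0.0
```

Request:
{"method": "shift_gripper", "body": {"steps": [[92,[0,0,0],0]]}}

```text
time: 10.92
tool_pos: [437.9, -395.5, 300.0]
tcp_rot: [-3.141, 0.0, -0.288]
contact_force: [0.4, 0.1, 0.2]
grip_width: 91.8
finger_force: 0.0
```

```bash
python3 go.py 436.9 -398.1 211.5 -0.288
```

Run:
```python
from plant import bot
from fit import *
c=bot.capture("wrist"); w=c["color"][:,:,::-1].copy()
cv2.polylines(w,[np.int32(proj(c,world((436.9,-398.1,-.288),SH["st"][0],48)))],True,(0,0,255))
c=bot.capture("top"); t=cv2.resize(c["color"][190:310,220:420,::-1],(400,240),interpolation=cv2.INTER_CUBIC)
t=np.vstack([t,np.zeros((60,400,3),np.uint8)])
cv2.imwrite("pics/w2.png",np.hstack([cv2.resize(w,(400,300)),t]))
for n,box,z0,a in (("sk",(235,190,75,105),3,(0,.1)),("lk",(235,190,75,105),0,(0,.1)),("lt",(340,182,80,100),0,(.2,.3))):
    X=ground(c,*((270,243) if n!="lt" else (383,233)),30)
    print(n,fit(c,n,box,(X[0],X[1],a),zs=[SH[n][1]],z0=z0))
```

```text
pos [ 437.9 -395.5  300. ] yaw -0.288 F [0.4 0.1 0.2] t 10.93
rel dx -0.2 dy 2.8 dz 88.5 turn 0.000
sk (array([5.07534849e+02, 1.47006580e+02, 3.49370099e-01]), np.float64(0.4635157338137297))
lk (array([5.34925989e+02, 1.35775006e+02, 5.89877982e-02]), np.float64(0.013452765197954979))
lt (array([ 5.60429398e+02, -1.37101168e+02,  2.76046029e-01]), np.float64(0.022121190966525883))
```

View pics/w2.png

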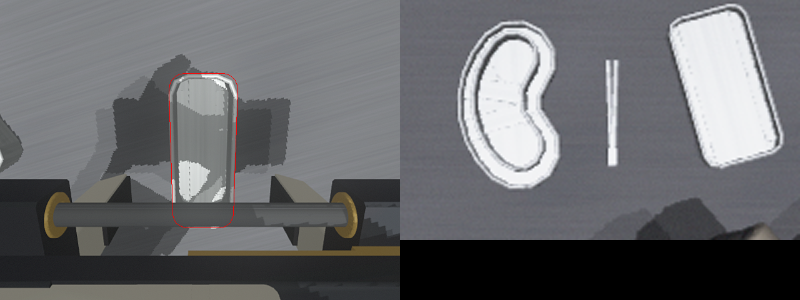

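The kidney is nested evenly (right, about (508,105)), and the large dish has not moved. The small tray overlay matches at (170–237, 73–228). Grasping it.

Request:
{"method": "shift_gripper", "body": {"steps": [[92,[0,2.8,50],0],[92,[0,2.8,80],0],[92,[0,2.8,88],0],[92,[0,2.8,88],0],[75,[0,2.8,88],0]]}}

```text
time: 11.65
tool_pos: [437.8, -398.7, 213.5]
tcp_rot: [3.14, -0.002, -0.287]
contact_force: [0.5, 0.4, -0.0]
grip_width: 85.4
finger_force: 0.0
```

Request:
{"method": "shift_gripper", "body": {"steps": [[50,[0,0,0],0],[50,[0,0,0],0],[50,[0,0,0],0],[50,[0,0,0],0],[50,[0,0,0],0]]}}

```text
time: 12.28
tool_pos: [437.2, -398.6, 212.2]
tcp_rot: [3.141, -0.0, -0.287]
contact_force: [-0.4, 1.1, 5.8]
grip_width: 59.6
finger_force: 30.0
```

```bash
python3 go.py 436.9 -398.1 211.5 -0.288
```

```text
pos [ 437.2 -398.6  212.2] yaw -0.287 F [-0.4  1.1  5.8] t 12.28
rel dx -0.5 dy -0.4 dz 0.7 turn 0.001
```

Request:
{"method": "shift_gripper", "body": {"steps": [[50,[0,0,-15],0],[50,[0,0,-50],0],[50,[0,0,-90],0],[50,[0,0,-110],0],[50,[0,0,-110],0]]}}

```text
time: 12.9
tool_pos: [437.4, -398.8, 323.9]
tcp_rot: [3.139, -0.003, -0.287]
contact_force: [0.3, 0.3, -1.7]
grip_width: 60.2
finger_force: 30.0
```

```bash
python3 go.py 560.4 -137.1 322 0.275
```

```text
pos [ 437.4 -398.8  323.9] yaw -0.287 F [ 0.3  0.3 -1.7] t 12.9
rel dx 43.9 dy -285.8 dz 1.9 turn -0.562
```

Request:
{"method": "shift_gripper", "body": {"steps": [[50,[6,-25,0],-0.05],[50,[15,-75,0],-0.15],[50,[22,-125,0],-0.25],[50,[29,-175,0],-0.35],[50,[35,-220,0],-0.45]]}}

```text
time: 13.52
tool_pos: [533.3, -195.7, 320.4]
tcp_rot: [-3.14, 0.002, 0.166]
contact_force: [0.3, 0.4, -1.4]
grip_width: 59.4
finger_force: 30.0
```

```bash
python3 go.py 560.4 -137.1 270 0.275
```

```text
pos [ 533.3 -195.7  320.4] yaw 0.166 F [ 0.3  0.4 -1.4] t 13.53
rel dx 36.4 dy -53.3 dz 50.4 turn -0.109
```

Request:
{"method": "shift_gripper", "body": {"steps": [[50,[20,-30,0],-0.06],[50,[32,-46,15],-0.109],[50,[36,-53,35],-0.109],[50,[36,-53,50],-0.109],[50,[36,-53,50],-0.109]]}}

```text
time: 14.15
tool_pos: [559.3, -139.9, 269.7]
tcp_rot: [-3.139, 0.003, 0.271]
contact_force: [0.6, 0.5, -1.6]
grip_width: 59.7
finger_force: 30.0
```

Request:
{"method": "shift_gripper", "body": {"steps": [[50,[0,0,0],0]]}}

```text
time: 14.28
tool_pos: [560.0, -140.2, 272.0]
tcp_rot: [3.141, -0.0, 0.271]
contact_force: [0.7, -0.3, -0.6]
grip_width: 59.8
finger_force: 30.0
```

```bash
python3 go.py 560.4 -137.1 215.2 0.275
```

Run:
```python
from plant import bot
from fit import *
o=bot.get_obs()
z0=o["tool_pos"][2]-212
c=bot.capture("side"); im=c["color"][:,:,::-1].copy()
u=proj(c,np.array([[560,-137,50.]]))[0].astype(int); off=(max(u[0]-100,0),max(u[1]-100,0)); im=im[off[1]:off[1]+200,off[0]:off[0]+200].copy()
im=cv2.resize(im,None,fx=2,fy=2,interpolation=cv2.INTER_CUBIC)
for p,s,z,col in (((560.4,-137.1,.276),"lt",32,(0,255,0)),((o["tool_pos"][0],o["tool_pos"][1],o["tcp_rot"][2]),"st",z0+48,(0,0,255))):
    cv2.polylines(im,[np.int32((proj(c,world(p,SH[s][0],z))-off)*2)],True,col)
cv2.imwrite("pics/p2.png",im)
```

```text
pos [ 560.  -140.2  272. ] yaw 0.271 F [ 0.7 -0.3 -0.6] t 14.28
rel dx 1.2 dy -2.9 dz 56.8 turn -0.004
```

View pics/p2.png

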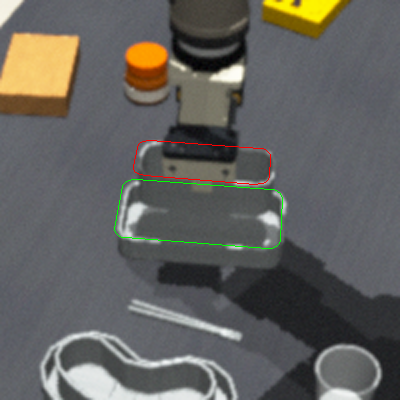

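The held tray (red, rows 140–185) is level and lies over the large tray (green). The overlays match, so I lower it.

Request:
{"method": "shift_gripper", "body": {"steps": [[50,[1.2,-2.9,20],0],[50,[1.2,-2.9,40],0],[50,[1.2,-2.9,50],0],[50,[1.2,-2.9,53],0],[50,[1.2,-2.9,54],0]]}}

```text
time: 14.95
tool_pos: [560.6, -136.5, 218.4]
tcp_rot: [3.141, -0.001, 0.272]
contact_force: [0.1, 0.4, -1.0]
grip_width: 59.8
finger_force: 30.0
```

Request:
{"method": "shift_gripper", "body": {"steps": [[50,[0,0,0.5],0],[50,[0,0,1],0],[50,[0,0,1.5],0],[50,[0,0,1.5],0]]}}

```text
time: 15.45
tool_pos: [560.4, -136.2, 216.3]
tcp_rot: [3.141, 0.0, 0.272]
contact_force: [1.0, 0.8, -1.3]
grip_width: 59.9
finger_force: 30.0
```

```bash
python3 go.py 560.4 -137.1 215.2 0.275
```

```text
pos [ 560.4 -136.2  216.3] yaw 0.272 F [ 1.   0.8 -1.3] t 15.45
rel dx -0.2 dy 0.8 dz 1.1 turn -0.003
```

Request:
{"method": "shift_gripper", "body": {"steps": [[50,[0,0.5,0.5],0],[50,[0,0.5,1],0],[50,[0,0.5,1.2],0],[50,[0,0.5,1.4],0],[50,[0,0.5,1.4],0]]}}

```text
time: 16.08
tool_pos: [560.5, -136.7, 215.2]
tcp_rot: [3.141, -0.0, 0.272]
contact_force: [-1.3, 0.1, 4.5]
grip_width: 59.6
finger_force: 30.0
```

Request:
{"method": "shift_gripper", "body": {"steps": [[68,[0,0,0],0],[75,[0,0,0],0],[80,[0,0,0],0],[80,[0,0,0],0],[80,[0,0,-8],0]]}}

```text
time: 16.7
tool_pos: [560.3, -136.7, 222.6]
tcp_rot: [-3.141, 0.001, 0.272]
contact_force: [0.6, -0.2, 0.0]
grip_width: 80.1
finger_force: 0.0
```

Request:
{"method": "shift_gripper", "body": {"steps": [[80,[0,0,-30],0],[92,[0,0,-80],0],[92,[0,0,-130],0],[92,[0,0,-150],0]]}}

```text
time: 17.2
tool_pos: [560.7, -136.7, 377.1]
tcp_rot: [3.138, -0.005, 0.272]
contact_force: [1.1, 0.4, -0.8]
grip_width: 91.4
finger_force: 0.0
```

Request:
{"method": "shift_gripper", "body": {"steps": [[92,[-80,250,-50],0],[92,[-80,250,-50],0],[92,[-80,250,-50],0],[92,[-80,250,-50],0],[92,[-80,250,-50],0]]}}

```text
time: 17.82
tool_pos: [549.2, -402.8, 423.8]
tcp_rot: [3.139, -0.0, 0.268]
contact_force: [-0.5, 0.4, -0.5]
grip_width: 91.7
finger_force: 0.0
```

Request:
{"method": "shift_gripper", "body": {"steps": [[92,[0,0,0],0],[92,[0,0,0],0]]}}

```text
time: 18.08
tool_pos: [550.7, -397.9, 422.9]
tcp_rot: [-3.141, 0.0, 0.273]
contact_force: [0.3, -0.4, 0.4]
grip_width: 91.8
finger_force: 0.0
```

Run:
```python
from plant import bot
from fit import *
c=bot.capture("top"); s=bot.capture("side")
t=cv2.resize(c["color"][170:320,220:420,::-1],(400,300),interpolation=cv2.INTER_CUBIC)
u=proj(s,np.array([[545,0,30.]]))[0].astype(int); x,y=max(u[0]-110,0),max(u[1]-110,0)
v=cv2.resize(s["color"][y:y+225,x:x+300,::-1],(400,300),interpolation=cv2.INTER_CUBIC)
cv2.imwrite("pics/end.png",np.hstack([t,v]))
for n,box,a in (("lk",(235,190,75,105),(0,.1)),("lt",(340,182,80,100),(.2,.3))):
    X=ground(c,*((270,243) if n!="lt" else (383,233)),30)
    print(n,fit(c,n,box,(X[0],X[1],a),zs=[32]))
```

```text
lk (array([5.34945802e+02, 1.35759284e+02, 5.86039929e-02]), np.float64(0.013686177044586412))
lt (array([ 5.60796630e+02, -1.36899543e+02,  2.78751178e-01]), np.float64(0.02257647716161475))
```

View pics/end.png

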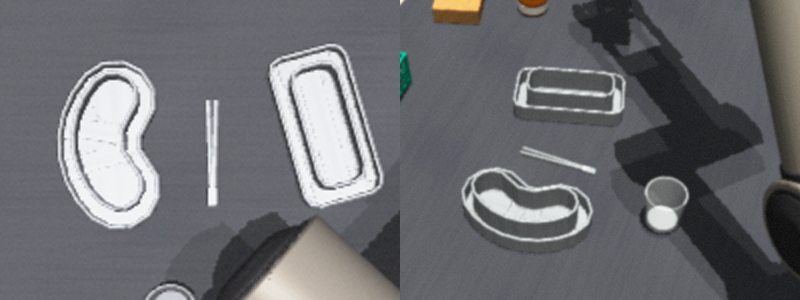

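Both dishes are nested flat and aligned: the kidney at (108,142) and the tray at (326,125) in the left view. The large dishes have not moved (within 0.5 mm). Handing in.

```bash
python3 -c "
from plant import bot
print(bot.close_job())"
```

```text
the job is handed in; nothing more can be done
None
```

Job handed in at about 18 s: the small kidney and the small tray each sit flat and aligned inside their large dishes, which stayed where they were to within about 0.5 mm.

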